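# Stage the sample jars, then hold the heater lid half open for loading

## Robot

A 7-joint arm with a two-finger parallel gripper is mounted at the origin on the work surface. World frame = base frame: x ahead of the robot, y to its left, z up, the work surface at z = 0. Lengths are in m, angles in rad, forces in N, time in s.
With the tool pointing down it reaches from about 0.425 to 0.875 m from the base axis. Payload 4.7 kg.
Tool frame: the origin (TCP) lies midway between the tips of the shut fingers; the grasp point (between the pads) lies 19 mm behind it; z points along the fingers, y is the line along which they close (so a half turn about z gives the same grasp; the last joint's range is limited). The gripper opens to 87 mm and grips with 3 to 60 N. Pads are 19 mm wide; open, the fingers measure 117 mm over their backs; the gripper's body (75 mm by 190 mm) begins 51 mm behind the grasp point.
Start: joints at [-1.119, 0.321, -0.07, 1.45, 0.023, 1.371, -0.057], TCP at [0.276, 0.589, 0.223] pointing down, gripper open.
Joint ranges: [-2.86, 2.86], [-0.3, 2.09], [-1.38, 1.24], [0.06, 2.45], [-1.56, 4.7], [0.09, 2.05], [-2.69, 2.69]. Speed limits (rad/s): [2.57, 2.57, 3.14, 3.14, 3.14, 3.14, 3.14].

## Interface

Orientations are given as a rotation vector (axis times angle).
In Python, from bench import ctrl gives the robot as it stands. The module is installed in compiled form; this text tells all that it offers.
- The arm moves only by the tool carry_out, never from a script. Its argument "steps" is a list of rows, each a list of 7 numbers: the turn, a rotation vector about the world's x, y, z in degrees, then the shift along the world's x, y, z in cm, then the opening, from 0 (shut) to 1 (fully open). A call has 1 to 12 rows; each row is the pose to reach, as a shift and turn from the pose commanded when the call began; what a row does not reach only later rows make up. A row lasts 1/10 s, in which the tool goes at most 50 mm and 8.59 degrees, less where a joint would pass 70% of its speed; a pose out of reach is approached as far as the arm can. A call with a gripper value outside its range is refused whole. The fingers move at their own pace and stop on an object; "squeeze" is the grip in N (left out, the last holds). Time passes only in rows, so rows that repeat a pose let the fingers close. It gives the time, the measured TCP pose, the force, the opening and the grip force at its end, in the units of the state.
- ctrl.get_state(): the state, without advancing time (a new reading comes with each control period).
- ctrl.get_image(name): name is "side" or "top" or "wrist"; returns a dict with "pixels" (400x640x3 uint8, red, green, blue), "camera_matrix" (3x3 intrinsics, pixels), "cam_to_world" (4x4, takes a point from camera to world coordinates); the wrist camera has in their place "T_tool_cam" (4x4, takes a point from camera to tool coordinates, whose origin is the TCP and whose axes are the flange's). Camera axes: x right, y down, z forward; pixel columns grow to the right and rows downward; lengths in m; the calibration is good to about 2 mm. A picture is of the moment at which its call begins: read the wrist's pose just before it. There is no depth.
- ctrl.close_job(): hands the job in; it is judged then, once.
The state is a dict: "time": time; "joint_positions": joint angles; "qd": joint speeds; "joint_torque": joint torques, N m; "position": TCP position; "tool_rot": TCP orientation; "ft_force": force on the tool from outside, world axes, zero at the start; "torque": the same for the moment, N m; "grip_width": opening from 0.0 (shut) to 1.0 (fully open); "grip_force": force on a finger pad.
Only numpy, scipy, OpenCV 4.12 (cv2) and the standard library are available. Lean on these libraries where they do the work, as an engineer would, in place of code of your own. Each camera call takes 0.05 s, during which the arm holds its last target. There are 200 camera calls.

## Task

Stand the two white-capped sample jars from the bench beside the one already on the low steel shelf, so that all three are upright in one straight side-by-side row along the middle of the shelf, no more than about a finger's width between neighbours. Then raise the lid of the dry-block heater and hold it half open, at 45 degrees from closed, so that a colleague can load the jars: the lid drops shut if let go, so finish while still holding it there with the gripper, nothing else propping it. Leave the blue-capped jar and all other bottles, cups and glassware where they stand.

Things in the scene. Friction and masses are not known exactly. Their poses are not given: they have to be found in the camera images.
- heater: dry-block heater fixed to the bench, left or right of the shelf: white casing 150 mm high, x -75..105, y +-140 mm from its origin, grey sloping control panel in front (x -150..-75 mm, rising from 45 to 105 mm high), hinged steel lid on top. Origin on the bench under it; its own -x is its front, its y runs along handle and hinge.
- lid (a joint): heater lid: flat steel plate 185 deep x 284 wide x 10 mm, about 0.75 kg, hinged along its rear (+x) edge; its front edge rises as it opens. Value: opening angle in rad, 0 closed (flat), 0.785 = 45 degrees, stop at 1.4. No stay, spring or catch: it falls shut from any angle when let go.
- lid_handle (a point): grip point, moves with the lid: middle of its front handle, a round black bar 12 mm thick, 98 mm free length along the heater's y, 45 mm in front of the lid's edge, in the lid's plane. Closed: 156 mm above the bench, 50 mm free below. Pinch it fore-and-aft from above with fingers opened 30..45 mm; the round bar turns between the pads as the lid swings.
- lid_hinge (a point): middle of the lid's hinge axis, 156 mm above the bench, fixed; its x and y axes are the heater's. The handle point circles it at a radius of 233 mm: handle = hinge + 233 mm x (-cos(angle) along the heater's x, sin(angle) upward).
- shelf: low stainless shelf fixed to the bench, 100 deep (x) x 260 long (y), its top face 60 mm above the bench, an 8 mm upturned lip along the rear (+x) edge. Origin on the bench under its centre; the row runs along its y axis, through its x = 0.
- sample_a: sample jar already on the shelf: amber glass, white cap, diameter 48, height 80 mm, about 0.13 kg; upright, loose; origin at the centre of its underside.
- sample_b: sample jar on the bench in front of the shelf: amber glass, white cap, diameter 48, height 80 mm, about 0.13 kg; upright, loose; origin at the centre of its underside.
- sample_c: sample jar on the bench in front of the shelf, the same as sample_b; upright, loose; origin at the centre of its underside.
- buffer_jar: bystander among the samples: same jar with a BLUE cap, diameter 48, height 80 mm; leave it. upright, loose; origin at the centre of its underside.
- wash_bottle: bystander: white wash bottle, diameter 66, height 200 mm with its bent blue spout, which points along its -x; upright, loose; origin at the centre of its underside.
- beaker: bystander: glass beaker, diameter 72, height 95 mm; upright, loose; origin at the centre of its underside.
- cup: bystander: white plastic cup, diameter 72, height 85 mm; upright, loose; origin at the centre of its underside.
- reagent: bystander: amber bottle, red cap, diameter 70, height 150 mm; upright, loose; origin at the centre of its underside.
- cylinder: bystander: glass measuring cylinder, 190 mm high, tube 32, blue foot diameter 68 mm, behind the heater and shelf; upright, loose; origin at the centre of its underside.

How it is judged:
On the way:
1. the three sample jars stand released in a row on the shelf, while the lid is still closed (z of sample_a in the frame of shelf between 0.056 and 0.066 m and x of sample_a in the frame of shelf between -0.016 and 0.016 m and y of sample_a in the frame of shelf between -0.125 and 0.125 m and angle between each of sample_a, sample_b, sample_c's own z axis and vertical below 0.12 rad and linear speed of each of sample_a, sample_b, sample_c below 0.03 m/s and contact force between the fingers and sample_a below 0.1 N and z of sample_b in the frame of shelf between 0.056 and 0.066 m and x of sample_b in the frame of shelf between -0.016 and 0.016 m and y of sample_b in the frame of shelf between -0.125 and 0.125 m and contact force between the fingers and sample_b below 0.1 N and z of sample_c in the frame of shelf between 0.056 and 0.066 m and x of sample_c in the frame of shelf between -0.016 and 0.016 m and y of sample_c in the frame of shelf between -0.125 and 0.125 m and contact force between the fingers and sample_c below 0.1 N and ((horizontal distance between sample_a and sample_b below 0.075 m and horizontal distance between sample_b and sample_c below 0.075 m) or (horizontal distance between sample_a and sample_b below 0.075 m and horizontal distance between sample_a and sample_c below 0.075 m) or horizontal distance between each of sample_a, sample_b and sample_c below 0.075 m) and value of joint lid below 0.05 rad), for 0.2 s.
At the end, for the whole second after the job is handed in: White-capped jars released, upright, at rest on the shelf, centres within 16 mm of its long middle line, neighbours at most 75 mm centre to centre (27 mm gap); lid at rest at 45 +-6 degrees (0.68..0.89 rad), held by the fingers (over 0.8 N), no jar or glassware touching it (z of sample_a in the frame of shelf between 0.056 and 0.066 m and x of sample_a in the frame of shelf between -0.016 and 0.016 m and y of sample_a in the frame of shelf between -0.125 and 0.125 m and angle between each of sample_a, sample_b, sample_c's own z axis and vertical below 0.12 rad and linear speed of each of sample_a, sample_b, sample_c below 0.03 m/s and contact force between each of the fingers, lid and sample_a below 0.1 N and z of sample_b in the frame of shelf between 0.056 and 0.066 m and x of sample_b in the frame of shelf between -0.016 and 0.016 m and y of sample_b in the frame of shelf between -0.125 and 0.125 m and contact force between each of the fingers, lid and sample_b below 0.1 N and z of sample_c in the frame of shelf between 0.056 and 0.066 m and x of sample_c in the frame of shelf between -0.016 and 0.016 m and y of sample_c in the frame of shelf between -0.125 and 0.125 m and contact force between each of the fingers, lid and sample_c below 0.1 N and ((horizontal distance between sample_a and sample_b below 0.075 m and horizontal distance between sample_b and sample_c below 0.075 m) or (horizontal distance between sample_a and sample_b below 0.075 m and horizontal distance between sample_a and sample_c below 0.075 m) or horizontal distance between each of sample_a, sample_b and sample_c below 0.075 m) and value of joint lid between 0.6804 and 0.8904 rad and velocity of joint lid between -0.06 and 0.06 rad/s and contact force between the fingers and lid above 0.8 N and contact force between lid and buffer_jar below 0.1 N and contact force between lid and wash_bottle below 0.1 N and contact force between lid and beaker below 0.1 N and contact force between lid and cup below 0.1 N and contact force between lid and reagent below 0.1 N and contact force between lid and cylinder below 0.1 N); the arm keeps its last pose, push and grip.
It fails at once if the blue-capped jar shoved more than 30 mm or tipped over (distance of buffer_jar from where it was at the start of the episode above 0.03 m or angle between buffer_jar's own z axis and vertical above 0.5 rad).
It fails at once if other glassware or plastic ware shoved more than 30 mm or tipped over (distance of any of wash_bottle, beaker, cup, reagent, cylinder from where it was at the start of the episode above 0.03 m or angle between any of wash_bottle, beaker, cup, reagent, cylinder's own z axis and vertical above 0.5 rad).
It also fails if it takes over 64 s, if anything falls off the work surface, if the arm or the gripper's body presses on something with over 40 N, if the wrist force passes 120 N, or if a joint passes its speed limit or range.

## Working session

There is one attempt and no reset: what is moved stays moved. The work goes in short steps, Python scripts to look and compute and a tool call to move; the robot and the scene stay as the last step left them, time stands still between calls to the robot, and variables do not carry over. Pictures are saved under pics/ and viewed, at most 10 in all, crops included, and the job is handed in when it is done.

Besides the shell and the picture viewer there is one more tool, called after ">>>" as name(argument=value, ...) on one line, values as JSON. carry_out: Moves the arm, as the interface text tells. Its arguments: {"type":"object","properties":{"steps":{"type":"array","items":{"type":"array","items":{"type":"number"}}},"squeeze":{"type":"number"}},"required":["steps"]}

```bash
mkdir -p pics
python3 - <<'E'
from bench import ctrl
import cv2,numpy as np,pickle
s=ctrl.get_state(); print({k:np.round(v,3).tolist() for k,v in s.items()})
d={}
for n in("top","side"):
    i=ctrl.get_image(n); d[n]=i; cv2.imwrite(f"pics/{n}0.png",i["pixels"][:,:,::-1])
    print(n,np.round(i["camera_matrix"],1).tolist(),np.round(i["cam_to_world"],3).tolist())
pickle.dump(d,open("cams.pkl","wb"))
E
```

```text
{'time': 0.0, 'joint_positions': [-1.119, 0.322, -0.07, 1.452, 0.023, 1.371, -0.057], 'qd': [-0.001, 0.0, -0.0, -0.002, -0.0, -0.002, -0.0], 'joint_torque': [-0.0, -49.128, -0.404, -31.253, -0.064, 0.044, 0.0], 'position': [0.275, 0.588, 0.221], 'tool_rot': [-0.682, -3.066, 0.003], 'ft_force': [-0.391, 0.675, 0.234], 'torque': [-0.02, -0.017, -0.027], 'grip_force': 0.0, 'grip_width': 1.0}
top [[408.6, 0.0, 317.7], [0.0, 408.6, 198.3], [0.0, 0.0, 1.0]] [[0.018, -0.996, 0.082, 0.499], [-1.0, -0.018, -0.002, 0.013], [0.003, -0.082, -0.997, 1.338], [0.0, 0.0, 0.0, 1.0]]
side [[439.1, 0.0, 312.4], [0.0, 439.1, 197.7], [0.0, 0.0, 1.0]] [[-0.587, -0.573, 0.573, -0.294], [-0.81, 0.409, -0.42, 0.651], [0.006, -0.71, -0.704, 1.186], [0.0, 0.0, 0.0, 1.0]]
```

View pics/top0.png

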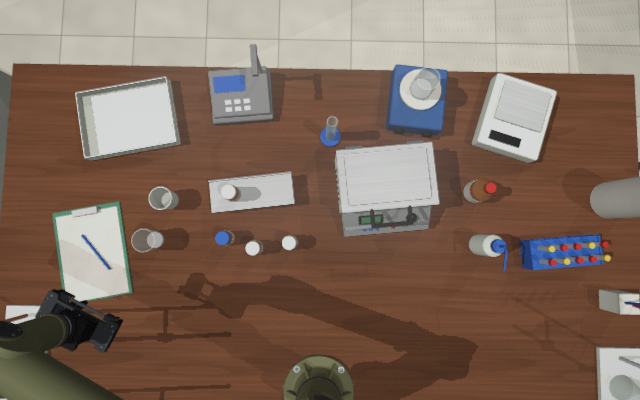

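View pics/side0.png

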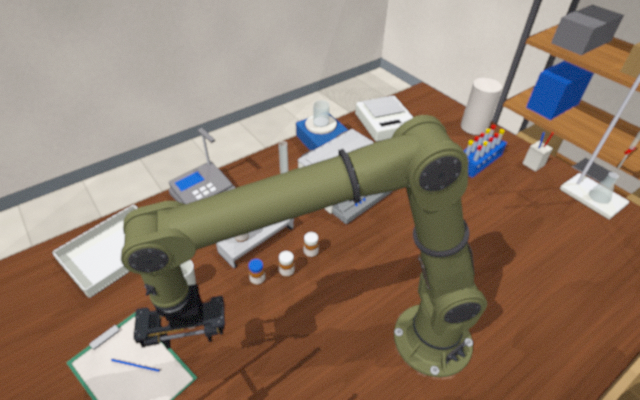

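Top view: shelf centred near (252,192), with sample_a at (229,192). The white caps on the bench are at (253,248) and (289,242), the blue cap is at (223,238), and the heater lid is around (387,175). I'll enlarge this area.

Run:
```python
import cv2
im=cv2.imread("pics/top0.png")[140:260,200:440]
im=cv2.resize(im,(792,396),interpolation=cv2.INTER_CUBIC)
cv2.imwrite("pics/crop0.png",im)
```

```text
(no output)
```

View pics/crop0.png

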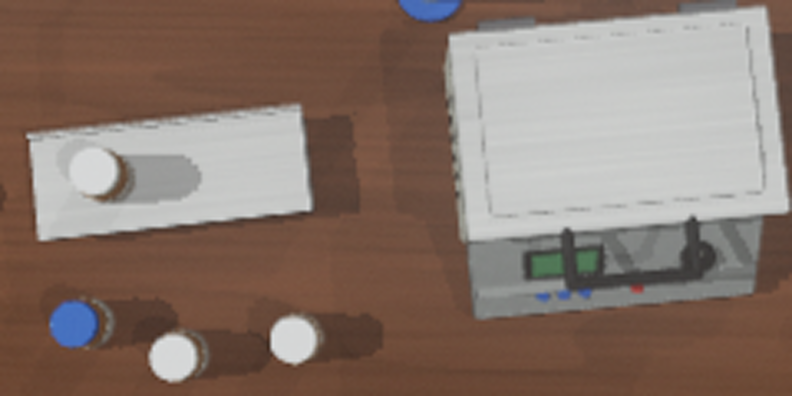

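Crop (×3.3, offset 200,140): cap centres are a (97,172), b (175,357), c (295,339) and blue (75,323). Shelf corners are at (39,240), (312,210), (300,104), (28,134). Lid corners are at (464,240), (788,210), (766,7), (449,35), and the handle bar runs from (572,283) to (702,271).

```bash
cat > h.py <<'E'
import numpy as np,pickle
def ray(cam,uv,z):
    K=cam["camera_matrix"];T=cam["cam_to_world"]
    d=T[:3,:3]@np.linalg.solve(K,[uv[0],uv[1],1.]);o=T[:3,3]
    return o+d*(z-o[2])/d[2]
def crop(u,v): return ((u+.5)/3.3-.5+200,(v+.5)/3.3-.5+140)
E
python3 - <<'E'
from h import *
c=pickle.load(open("cams.pkl","rb"))["top"]
P=lambda u,v,z:ray(c,crop(u,v),z)
for n,u,v,z in[("a",97,172,.14),("b",175,357,.08),("c",295,339,.08),("blue",75,323,.08)]: print(n,P(u,v,z).round(4))
S=[P(39,240,.06),P(312,210,.06),P(300,104,.068),P(28,134,.068)]
L=[P(464,240,.161),P(788,210,.161),P(766,7,.161),P(449,35,.161)]
H=[P(572,283,.16),P(702,271,.16)]
for n,q in(("shelf",S),("lid",L)):
    q=np.array(q);print(n,q.mean(0).round(4),"edges",np.linalg.norm(np.roll(q,-1,0)-q,axis=1).round(4),"yaw front/rear/left/right",[round(float(np.degrees(np.arctan2(*v[[1,0]]))),1) for v in (q[0]-q[1],q[3]-q[2],q[3]-q[0],q[2]-q[1])])
print(q.round(4).tolist())
print("handle",np.array(H).round(4),np.mean(H,0).round(4),"hyp",)
a=P(97,172,.14)
print("radii",[np.hypot(*P(u,v,z)[:2]).round(3) for u,v,z in[(97,172,.14),(175,357,.08),(295,339,.08)]])
import bench
from scipy.spatial.transform import Rotation as R
print(R.from_rotvec(bench.ctrl.get_state()["tool_rot"]).as_matrix().round(3))
E
```

```text
a [0.6128 0.2722 0.14  ]
b [0.4477 0.2069 0.08  ]
c [0.4662 0.0962 0.08  ]
blue [0.4774 0.3006 0.08  ]
shelf [0.6212 0.2195 0.064 ] edges [0.26   0.1013 0.2591 0.101 ] yaw front/rear/left/right [97.3, 97.4, 7.0, 7.5]
lid [ 0.6628 -0.1879  0.161 ] edges [0.2851 0.181  0.2823 0.1818] yaw front/rear/left/right [96.3, 96.2, 4.9, 5.8]
[[0.5569, -0.0547, 0.161], [0.5882, -0.338, 0.161], [0.7683, -0.3197, 0.161], [0.738, -0.039, 0.161]]
handle [[ 0.5211 -0.1494  0.16  ]
 [ 0.5335 -0.2628  0.16  ]] [ 0.5273 -0.2061  0.16  ] hyp
radii [np.float64(0.671), np.float64(0.493), np.float64(0.476)]
[[-0.906  0.424 -0.001]
 [ 0.424  0.906 -0.002]
 [-0.    -0.002 -1.   ]]
```

>>> carry_out(steps=[[0,0,-57.7,17.2,-38.2,-4.3,1],[0,0,-57.7,17.2,-38.2,-4.3,1],[0,0,-57.7,17.2,-38.2,-4.3,1],[0,0,-57.7,17.2,-38.2,-4.3,1],[0,0,-57.7,17.2,-38.2,-4.3,1],[0,0,-57.7,17.2,-38.2,-4.3,1],[0,0,-57.7,17.2,-38.2,-4.3,1],[0,0,-57.7,17.2,-38.2,-4.3,1],[0,0,-57.7,17.2,-38.2,-4.3,1],[0,0,-57.7,17.2,-38.2,-4.3,1],[0,0,-57.7,17.2,-38.2,-4.3,1],[0,0,-57.7,17.2,-38.2,-4.3,1]], squeeze=15)

```text
time: 1.3
position: [0.4468, 0.2083, 0.1795]
tool_rot: [-2.074, -2.359, -0.0]
ft_force: [-0.2, -0.1, 0.2]
grip_width: 1.001
grip_force: 0.0
```

Run:
```python
from bench import ctrl
import cv2,numpy as np
from scipy.spatial.transform import Rotation as R
s=ctrl.get_state(); i=ctrl.get_image("wrist"); cv2.imwrite("pics/w1.png",i["pixels"][:,:,::-1])
M=R.from_rotvec(s["tool_rot"]).as_matrix();W=np.eye(4);W[:3,:3]=M;W[:3,3]=s["position"]
C=W@i["T_tool_cam"];print(s["position"],M.round(3).tolist(),C.round(3).tolist(),i["camera_matrix"].round(1).tolist())
import pickle;pickle.dump(dict(camera_matrix=i["camera_matrix"],cam_to_world=C),open("w1.pkl","wb"))
# project expected cap centres
for p in[(.4477,.2069,.08),(.4662,.0962,.08),(.4774,.3006,.08),(.6128,.2722,.14)]:
    q=np.linalg.inv(C)@np.r_[p,1];u=i["camera_matrix"]@q[:3];print((u[:2]/u[2]).round(1))
```

```text
[0.44684562 0.20831392 0.17949171] [[-0.128, 0.992, -0.0], [0.992, 0.128, 0.0], [0.0, -0.0, -1.0]] [[0.992, 0.123, 0.038, 0.437], [0.128, -0.945, -0.3, 0.291], [-0.001, 0.302, -0.953, 0.343], [0.0, 0.0, 0.0, 1.0]] [[325.7, 0.0, 320.3], [0.0, 325.7, 197.2], [0.0, 0.0, 1.0]]
[320.  199.3]
[324.4 311.3]
[374.2  88.6]
[592.2 163. ]
```

View pics/w1.png

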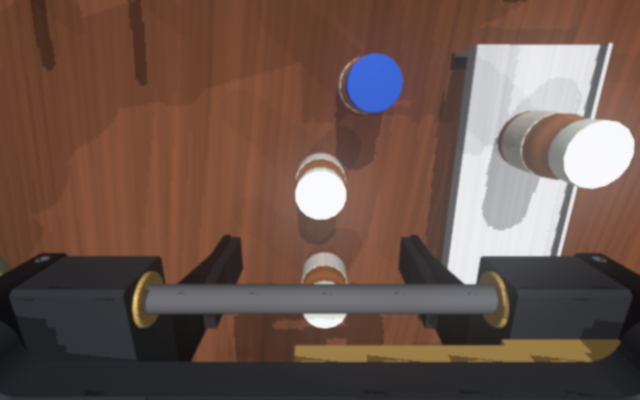

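The wrist view confirms b, with its cap at (321,194) against a predicted (320,199). Blue, at (375,83), is clear of the fingers. Next: descend and grip.

>>> carry_out(steps=[[0,0,0,0,0,-5,1],[0,0,0,0,0,-10,1],[0,0,0,0,0,-13.5,1],[0,0,0,0,0,-15.4,1],[0,0,0,0,0,-15.4,1],[0,0,0,0,0,-15.4,0.3],[0,0,0,0,0,-15.4,0.3],[0,0,0,0,0,-15.4,0.3],[0,0,0,0,0,-15.4,0.3],[0,0,0,0,0,-15.4,0.3],[0,0,0,0,0,-15.4,0.3],[0,0,0,0,0,-15.4,0.3]], squeeze=15)

```text
time: 2.55
position: [0.4477, 0.2068, 0.0259]
tool_rot: [2.077, 2.357, 0.001]
ft_force: [-0.5, 0.5, 2.8]
grip_width: 0.545
grip_force: 15.0
```

>>> carry_out(steps=[[0,0,0,0,0,4,0.3],[0,0,0,0,0,8,0.3],[0,0,0,3,0.1,11,0.3],[0,0,0,7,0.3,12,0.3],[0,0,0,11,0.4,12,0.3],[0,0,0,15,0.5,12,0.3],[0,0,0,17.4,0.6,12,0.3],[0,0,0,17.4,0.6,10,0.3],[0,0,0,17.4,0.6,8,0.3],[0,0,0,17.4,0.6,7,0.3],[0,0,0,17.4,0.6,6.5,0.3],[0,0,0,17.4,0.6,6.5,0.3]])

```text
time: 3.75
position: [0.6211, 0.2127, 0.0901]
tool_rot: [-2.077, -2.357, 0.002]
ft_force: [0.2, 0.2, -0.6]
grip_width: 0.536
grip_force: 15.0
```

>>> carry_out(steps=[[0,0,0,0,0,-0.2,0.3],[0,0,0,0,0,-0.4,0.3],[0,0,0,0,0,-0.4,0.3],[0,0,0,0,0,-0.4,0.8],[0,0,0,0,0,-0.4,0.8],[0,0,0,0,0,-0.4,0.8],[0,0,0,0,0,-0.4,0.8],[0,0,0,0,0,-0.4,0.8],[0,0,0,0,0,3,0.8],[0,0,0,0,0,7,0.8],[0,0,0,0,0,9.6,0.8],[0,0,0,0,0,9.6,0.8]])

```text
time: 4.95
position: [0.6244, 0.2134, 0.1919]
tool_rot: [2.075, 2.354, 0.012]
ft_force: [0.7, 0.6, 0.8]
grip_width: 0.807
grip_force: 0.0
```

>>> carry_out(steps=[[0,0,0,-4,-3,0,1],[0,0,0,-8,-6,0,1],[0,0,0,-12,-9,0,1],[0,0,0,-15.6,-11.5,0,1],[0,0,0,-15.6,-11.5,0,1],[0,0,0,-15.6,-11.5,0,1]])

```text
time: 5.55
position: [0.4651, 0.0975, 0.1865]
tool_rot: [-2.078, -2.356, -0.002]
ft_force: [-0.5, 0.6, 0.8]
grip_width: 0.999
grip_force: 0.0
```

Run:
```python
from bench import ctrl
import cv2,numpy as np
from scipy.spatial.transform import Rotation as R
s=ctrl.get_state(); i=ctrl.get_image("wrist"); cv2.imwrite("pics/w2.png",i["pixels"][:,:,::-1])
M=R.from_rotvec(s["tool_rot"]).as_matrix();W=np.eye(4);W[:3,:3]=M;W[:3,3]=s["position"]
C=W@i["T_tool_cam"];print(s["position"].round(4) if hasattr(s["position"],"round") else s["position"])
for p in[(.4662,.0962,.08),(.4774,.3006,.08),(.6128,.2722,.14),(.622,.213,.14)]:
    q=np.linalg.inv(C)@np.r_[p,1];u=i["camera_matrix"]@q[:3];print((u[:2]/u[2]).round(1))
```

```text
[0.4651 0.0975 0.1865]
[320.3 196.9]
[374.  -84.5]
[625.4 -41.9]
[600.2  74.5]
```

View pics/w2.png

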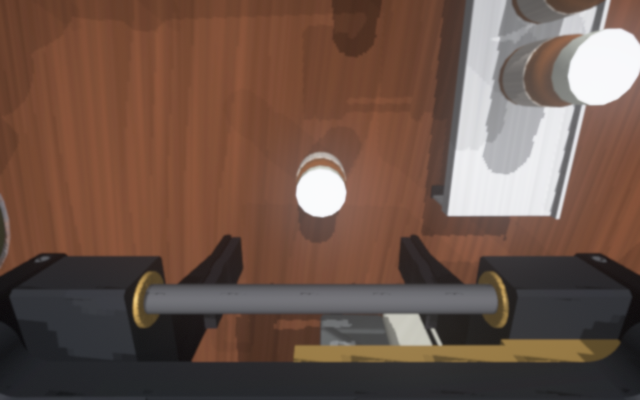

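c's cap is at (321,192), with the same small bias as b, and b stands upright on the shelf at (600,68). Descending on c.

>>> carry_out(steps=[[0,0,0,0,0,-5,1],[0,0,0,0,0,-10,1],[0,0,0,0,0,-14,1],[0,0,0,0,0,-16.1,1],[0,0,0,0,0,-16.1,1],[0,0,0,0,0,-16.1,0.3],[0,0,0,0,0,-16.1,0.3],[0,0,0,0,0,-16.1,0.3],[0,0,0,0,0,-16.1,0.3],[0,0,0,0,0,-16.1,0.3],[0,0,0,0,0,-16.1,0.3],[0,0,0,0,0,-16.1,0.3]])

```text
time: 6.8
position: [0.4658, 0.0978, 0.026]
tool_rot: [2.077, 2.357, 0.001]
ft_force: [-0.9, 0.4, 2.9]
grip_width: 0.544
grip_force: 15.0
```

>>> carry_out(steps=[[0,0,0,0,0,4,0.3],[0,0,0,0,0,8,0.3],[0,0,0,3,1,11,0.3],[0,0,0,7,2.4,12,0.3],[0,0,0,11,3.8,12,0.3],[0,0,0,14.5,5,12,0.3],[0,0,0,16.4,5.7,12,0.3],[0,0,0,16.4,5.7,10,0.3],[0,0,0,16.4,5.7,8,0.3],[0,0,0,16.4,5.7,7,0.3],[0,0,0,16.4,5.7,6.5,0.3],[0,0,0,16.4,5.7,6.5,0.3]])

```text
time: 8.0
position: [0.6292, 0.1546, 0.0901]
tool_rot: [-2.077, -2.357, 0.001]
ft_force: [-0.4, 0.0, -1.0]
grip_width: 0.55
grip_force: 15.0
```

>>> carry_out(steps=[[0,0,0,0,0,-0.2,0.3],[0,0,0,0,0,-0.4,0.3],[0,0,0,0,0,-0.4,0.3],[0,0,0,0,0,-0.4,0.8],[0,0,0,0,0,-0.4,0.8],[0,0,0,0,0,-0.4,0.8],[0,0,0,0,0,-0.4,0.8],[0,0,0,0,0,-0.4,0.8],[0,0,0,0,0,3,0.8],[0,0,0,0,0,7,0.8],[0,0,0,0,0,12,0.8],[0,0,0,0,0,14.5,0.8]])

```text
time: 9.2
position: [0.6313, 0.1548, 0.2406]
tool_rot: [2.075, 2.354, 0.009]
ft_force: [1.1, -0.0, -0.3]
grip_width: 0.798
grip_force: 0.0
```

>>> carry_out(steps=[[0,0,-1.2,-2,-5,0,0.45],[0,0,-1.2,-3,-10,0,0.45],[0,0,-1.2,-4.5,-15,0,0.45],[0,0,-1.2,-6,-20,0,0.45],[0,0,-1.2,-7.5,-25,0,0.45],[0,0,-1.2,-9,-30,0,0.45],[0,0,-1.2,-10.2,-34,0,0.45],[0,0,-1.2,-10.2,-35.8,0,0.45],[0,0,-1.2,-10.2,-35.8,0,0.45],[0,0,-1.2,-10.2,-35.8,0,0.45],[0,0,-1.2,-10.2,-35.8,0,0.45]])

```text
time: 10.3
position: [0.5282, -0.2014, 0.2354]
tool_rot: [-2.098, -2.337, -0.001]
ft_force: [0.4, 0.0, 0.0]
grip_width: 0.449
grip_force: 0.0
```

Run:
```python
from bench import ctrl
import cv2,numpy as np,pickle
from scipy.spatial.transform import Rotation as R
s=ctrl.get_state(); i=ctrl.get_image("wrist"); t=ctrl.get_image("top")
M=R.from_rotvec(s["tool_rot"]).as_matrix();W=np.eye(4);W[:3,:3]=M;W[:3,3]=s["position"]
C=W@i["T_tool_cam"];print(s["position"],C.round(3).tolist())
pickle.dump(dict(camera_matrix=i["camera_matrix"],cam_to_world=C),open("w3.pkl","wb"))
for p in[(.5211,-.1494,.156),(.5273,-.2061,.156)]:
    q=np.linalg.inv(C)@np.r_[p,1];u=i["camera_matrix"]@q[:3];print((u[:2]/u[2]).round(1))
a=cv2.resize(i["pixels"],(480,300)); a=i["pixels"][:, :, ::-1]
b=cv2.resize(t["pixels"][160:260,200:300],(400,400),interpolation=cv2.INTER_CUBIC)[:,:,::-1]
cv2.imwrite("pics/w3.png",a); cv2.imwrite("pics/t3.png",b)
```

```text
[ 0.52819142 -0.20142441  0.23541747] [[0.994, 0.103, 0.032, 0.52], [0.107, -0.948, -0.3, -0.118], [-0.001, 0.302, -0.953, 0.399], [0.0, 0.0, 0.0, 1.0]]
[317.1 138.3]
[317.4 210.8]
```

View pics/w3.png

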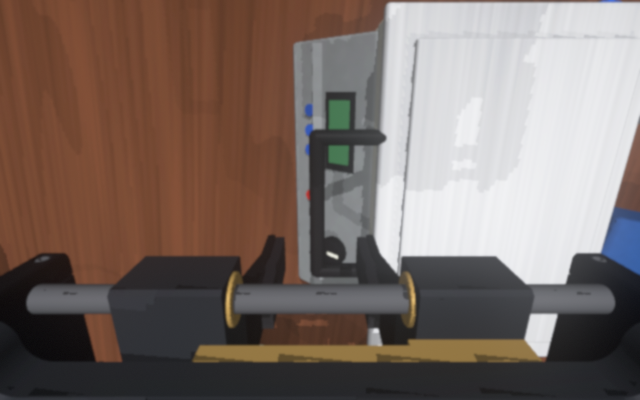

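View pics/t3.png

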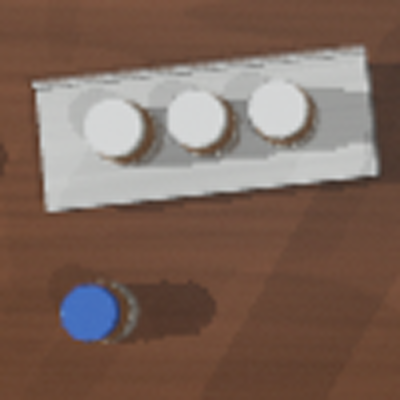

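Wrist view: the handle bar lies at u≈318 for v≈138–268, centred between the fingertips (283 and 358). Top crop (×4): the row of caps is at (115,127), (196,120) and (280,109), with blue untouched. Quick check of the row.

Run:
```python
from h import *
c=pickle.load(open("cams.pkl","rb"))["top"]
f=np.radians(7.3);o=np.array([.6212,.2195])
A=np.array([[np.cos(f),np.sin(f)],[-np.sin(f),np.cos(f)]])
for u,v in[(115,127),(196,120),(280,109)]: print((A@(ray(c,((u+.5)/4-.5+200,(v+.5)/4-.5+160),.14)[:2]-o)).round(4))
```

```text
[-0.0003  0.0552]
[-0.0016 -0.0045]
[-0.0003 -0.0668]
```

>>> carry_out(steps=[[0,0,0,0,0,-4,0.45],[0,0,0,0,0,-8,0.45],[0,0,0,0,0,-9.9,0.45],[0,0,0,0,0,-9.9,0.45],[0,0,0,0,0,-9.9,0],[0,0,0,0,0,-9.9,0],[0,0,0,0,0,-9.9,0],[0,0,0,0,0,-9.9,0],[0,0,0,0,0,-9.9,0],[0,0,0,0,0,-9.9,0]], squeeze=25)

```text
time: 11.4
position: [0.5257, -0.2039, 0.1374]
tool_rot: [-2.101, -2.332, 0.003]
ft_force: [-7.4, 0.9, 6.0]
grip_width: 0.129
grip_force: 25.0
```

>>> carry_out(steps=[[0,0,0,-0.1,0,1.63,0],[0,0,0,0.0,0.02,3.24,0],[0,0,0,0.3,0.05,4.84,0],[0,0,0,0.7,0.09,6.42,0],[0,0,0,1.2,0.15,7.97,0],[0,0,0,1.8,0.21,9.48,0],[0,0,0,2.5,0.29,10.94,0],[0,0,0,3.3,0.37,12.35,0],[0,0,0,4.2,0.47,13.7,0],[0,0,0,5.2,0.57,14.98,0],[0,0,0,6.0,0.65,15.89,0],[0,0,0,6.6,0.71,16.48,0]])

```text
time: 12.6
position: [0.5901, -0.1969, 0.3029]
tool_rot: [-2.1, -2.329, 0.006]
ft_force: [-12.3, 2.3, 7.8]
grip_width: 0.129
grip_force: 25.0
```

>>> carry_out(steps=[[0,0,0,0,0,0,0],[0,0,0,0,0,0,0],[0,0,0,0,0,0,0],[0,0,0,0,0,0,0],[0,0,0,0,0,0,0],[0,0,0,0,0,0,0],[0,0,0,0,0,0,0],[0,0,0,0,0,0,0]])

```text
time: 13.4
position: [0.5897, -0.1969, 0.3026]
tool_rot: [-2.1, -2.328, 0.005]
ft_force: [-11.6, 1.8, 7.8]
grip_width: 0.124
grip_force: 25.0
```

Run:
```python
from bench import ctrl
import cv2,numpy as np
s=ctrl.get_state(); print(np.round(s["position"],4),s["ft_force"],s["grip_width"],s["grip_force"],"deg",np.degrees(np.arcsin((s["position"][2]-.137)/.233)))
t=ctrl.get_image("top")["pixels"];q=ctrl.get_image("side")["pixels"]
a=cv2.resize(t[120:270,190:510],(768,360));b=q[90:330,:]
cv2.imwrite("pics/end.png",np.vstack([a[:, :640] if 0 else cv2.resize(a,(640,300)),b])[:,:,::-1])
```

```text
[ 0.5897 -0.1969  0.3026] [-11.55637817   1.8463178    7.78401024] 0.12435002015362669 24.98765677213669 deg 45.2835095837202
```

View pics/end.png

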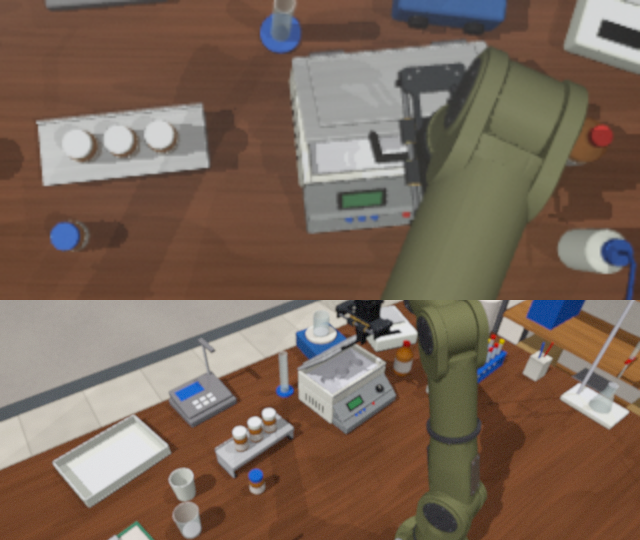

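The lid is held about half open, with the handle at (390,150). The three jars stand in their row at (78,143), (120,140) and (160,135), and blue and the other glassware haven't moved. Arm height puts the lid at about 45.3°. Handing in.

```bash
python3 -c "
from bench import ctrl
print(ctrl.close_job())"
```

```text
the job is handed in; nothing more can be done
None
```

The job is handed in: the three white-capped jars stand in a row on the middle of the shelf, about 60 mm centre to centre, and the gripper is holding the heater lid open at about 45 degrees (worked out from the arm's height); the final picture showed the blue-capped jar and the other glassware in view still upright where they stood.

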